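Sort the cleaned skate parts

ROBOT

A 6-joint arm with a two-finger parallel gripper is mounted at the origin on the work surface. World frame = base frame: x ahead of the robot, y to its left, z up, the work surface at z = 0. Lengths are in m, angles in rad, forces in N, time in s.
With the tool pointing down it reaches from about 0.25 to 0.775 m from the base axis. Payload 4 kg.
Tool frame: the origin (TCP) lies on the centre line of the jaws, within the pads' length; the fingertips stand 25 mm ahead of it and the grasp point (between the pads) lies 6 mm ahead of it; z points along the fingers, y is the line along which they close (so a half turn about z gives the same grasp; the last joint's range is limited). The gripper opens to 94 mm and grips with 3 to 60 N. Pads are 16 mm wide; open, the fingers measure 119 mm over their backs; the gripper's body (75 mm by 177 mm) begins 78 mm behind the grasp point.
Start: joints at [-1.353, 0.087, 1.371, -0, 1.684, -0.103], TCP at [0.173, -0.522, 0.231] pointing down, gripper open.
Joint ranges: [-3.1, 3.1], [-0.76, 2.03], [0.27, 2.55], [-1.08, 4.22], [0.17, 2.65], [-2.57, 2.57]. Speed limits (rad/s): [2.79, 2.79, 3.14, 3.14, 3.14, 3.14].

INTERFACE

Orientations are given as [roll, pitch, yaw] about the fixed x, y, z axes, in that order (R = Rz(yaw) Ry(pitch) Rx(roll)).
In Python, from bench import sensors, optics, ticket gives the robot as it stands.
- The arm moves only by the tool send_rows, never from a script. Its argument "rows" is a list of rows, each a list of 6 numbers: the shift along the world's x, y, z in mm, then the turn, a rotation vector about the world's x, y, z in rad. In form: [[x, y, z, wx, wy, wz], ...]. A call has 1 to 8 rows; each row shifts and turns the commanded pose from where the row before left it; what a row does not reach is not made up. A row lasts 1/12 s, in which the tool goes at most 41.7 mm and 7.16 degrees, less where a joint would pass 70% of its speed; a pose out of reach is approached as far as the arm can. A call is refused whole if a number of a shift passes 41.7 or a number of a turn 0.125, either way. A call with a gripper value outside its range is refused whole. "grip" is the finger opening in mm, from 0 to 94, set as the call begins (left out, the last holds). The fingers move at their own pace and stop on an object; the grip force is fixed at half the most. Time passes only in rows, so rows that do not move let the fingers close. It gives the time, the measured TCP pose, the force, the opening and the grip force at its end, in the units of the state.
- sensors.get_obs(): the state, without advancing time (a new reading comes with each control period).
- optics.snapshot(name): name is "scene" or "top" or "wrist"; returns the picture (384x512x3 uint8, red, green, blue); there is no depth.
- optics.camera_model(name): a dict with "vertical_fov" (degrees; the focal length in pixels is half the picture's height over the tangent of half this angle, whatever the lens; pixels are square), "cx", "cy" (the principal point, pixels), "R" (3x3) and "t" (3): a world point X has camera coordinates R X + t. Camera axes: x right, y down, z forward; pixel columns grow to the right and rows downward; lengths in m; the calibration is good to about 2 mm. A picture is of the moment at which its call begins: read the wrist's pose just before it. camera_model takes no time and is no camera call; for the wrist camera it gives the pose at the moment of the call.
- ticket.close_job(): hands the job in; it is judged then, once.
The state is a dict: "time": time; "joint_positions": joint angles; "qvel": joint speeds; "joint_torque": joint torques, N m; "tool_pos": TCP position; "ee_rot": TCP orientation; "wrist_force": force on the tool from outside, world axes, zero at the start; "wrist_torque": the same for the moment, N m; "width": finger opening in m; "finger_force": force on a finger pad.
Only numpy, scipy, OpenCV 4.12 (cv2) and the standard library are available. Lean on these libraries where they do the work, as an engineer would, in place of code of your own. Each camera call takes 0.05 s, during which the arm holds its last target. There are 200 camera calls.

TASK

Sort the cleaned skate parts into their places: both bearings flat on the floor of the shallow drying tray, not one on the other, the kingpin lying lengthwise in the long narrow tray, the bronze sleeve in the ramekin, and the red heel brake in the deep galvanized bin. Leave the black deep socket standing where it is, and the ramekin upright.

Things in the scene. Friction and masses are not known exactly. Their poses are not given: they have to be found in the camera images.
- bearing_a: First of two identical bearings, a skate bearing: flat chromed ring with a dark shield, 22 mm outside diameter, 8 mm hole, 7 mm thick, 12 g, lying flat on the slab. Origin at its centre, 3.5 mm above what it lies on; z along its axis.
- bearing_b: Second of two identical bearings, a skate bearing: flat chromed ring with a dark shield, 22 mm outside diameter, 8 mm hole, 7 mm thick, 12 g, lying flat on the slab. Origin at its centre, 3.5 mm above what it lies on; z along its axis.
- kingpin: Chrome kingpin: a hexagon-headed bolt lying on its side with its nut run on near the other end, 74 mm long over all. Shank 10 mm diameter, head and nut 16 mm across flats, so it lies level with its axis 8 mm above what it lies on. About 60 g. Origin on the axis at mid-length; x along the shank, from the head (x -36 to -29 mm) to the nut (x 22 to 31 mm); bare shank between.
- sleeve: Bronze bushing sleeve: plain tube 24 mm outside diameter, 16 mm bore, 36 mm long, standing on end. About 75 g. Origin at its centre, 18 mm above what it stands on; z along its axis.
- brake: Red rubber heel brake: a block 62 mm long (x), 28 mm wide (y) and 36 mm high, the lower 18 mm full length, the upper half sloping in to about 36 mm long, with a bolt hole across it. Lies on its 62 x 28 mm sole. About 70 g. Origin at its centre, 18 mm above the sole.
- drying_tray: Bearing drying tray: shallow perforated steel tray, 130 mm (x) by 160 mm (y) outside, rim 13 mm high, walls and floor 3 mm. Fixed. Origin at the centre of its underside (floor surface 3 mm above it); y along its longer side.
- kingpin_tray: Kingpin tray: long narrow zinc tray, 86 mm (x) by 170 mm (y) outside, rim 21 mm high, walls and floor 3 mm, so 80 by 164 mm inside. Fixed. Origin at the centre of its underside; y along its length.
- scrap_bin: Scrap bin: the deep, nearly square galvanized bin with rolled rim and two wire handles, 120 mm (x) by 140 mm (y) outside, 55 mm deep outside (57 mm to the top of the rim), walls and floor 3 mm; the wire handles stick out 12 mm past the y sides. Fixed. Origin at the centre of its underside.
- ramekin: White ceramic ramekin, round with fluted sides, 100 mm across the rim, about 90 mm inside the rim narrowing to 82 mm at the floor, 45 mm high, floor 6 mm thick, 280 g. Loose, standing on the slab. Origin at the centre of its underside.
- socket: Black steel deep socket standing upright, 22 mm diameter, 63 mm tall. A bystander, to be left standing where it is; nothing else among the parts and trays is taller. Loose. Origin at the centre of its foot.
Not all that is in view belongs to the job. Of the things that look like the brake, the smallest one is meant.

How it is judged:
By the outcome, as a careful person would: the job done as asked, in the order asked, and still so for the second after the job is handed in, with the robot touching nothing.
It also fails if it takes over 112 s, if anything falls off the work surface, if the arm or the gripper's body presses on something with over 40 N, if the wrist force passes 120 N, or if a joint passes its speed limit or range.

## Working session

There is one attempt and no reset: what is moved stays moved. The work goes in short steps, Python scripts to look and compute and a tool call to move; the robot and the scene stay as the last step left them, time stands still between calls to the robot, and variables do not carry over. Pictures are saved under pics/ and viewed, at most 14 in all, crops included, and the job is handed in when it is done.

Besides the shell and the picture viewer there is one more tool, called after "Request:" as name(argument=value, ...) on one line, values as JSON. send_rows: Moves the arm, as the interface text tells. Its arguments: {"type":"object","properties":{"rows":{"type":"array"},"grip":{"type":"number"}},"required":["rows"]}

```bash
mkdir -p pics
cat > h.py <<'E'
import numpy as np, cv2
from bench import sensors, optics, ticket
def snap(name, fn, crop=None, scale=1):
    m=optics.camera_model(name); im=optics.snapshot(name)
    np.savez('pics/'+fn+'.npz', im=im, **{k:np.array(v) for k,v in m.items()})
    save(im,fn,crop,scale); return im,m
def save(im,fn,crop=None,scale=1):
    if crop: im=im[crop[1]:crop[3],crop[0]:crop[2]]
    if scale!=1: im=cv2.resize(im,None,fx=scale,fy=scale,interpolation=cv2.INTER_CUBIC)
    cv2.imwrite('pics/'+fn+'.png',im[:,:,::-1])
def load(fn):
    d=np.load('pics/'+fn+'.npz'); return d['im'],{k:d[k] for k in d.files if k!='im'}
def pix2w(m,u,v,z):
    f=192/np.tan(np.radians(float(m['vertical_fov']))/2)
    R=np.array(m['R']);t=np.array(m['t'])
    d=R.T@np.array([(u-m['cx'])/f,(v-m['cy'])/f,1]); c=-R.T@t
    return c+d*(z-c[2])/d[2]
def w2pix(m,X):
    f=192/np.tan(np.radians(float(m['vertical_fov']))/2)
    p=np.array(m['R'])@np.array(X)+np.array(m['t']); return float(m['cx'])+f*p[0]/p[2], float(m['cy'])+f*p[1]/p[2]
E
python3 - <<'E'
from h import *
im,m=snap('top','top0',None,1.5); print(m)
im,m=snap('scene','sc0',None,1.5); print(m)
o=sensors.get_obs(); print(o)
E
ls
```

```text
{'vertical_fov': 56.32910552537377, 'cx': 246.3742084960836, 'cy': 189.7501621874558, 'R': array([[-0.02518098, -0.99954654, -0.01651178],
       [-0.98383182,  0.02770799, -0.17693848],
       [ 0.17731575,  0.01178933, -0.9840834 ]]), 't': array([0.00621652, 0.53042864, 0.75004504])}
{'vertical_fov': 42.06754384586205, 'cx': 259.23005557310245, 'cy': 189.74831299743659, 'R': array([[ 0.53301315,  0.84610162,  0.0030044 ],
       [ 0.7118988 , -0.44654559, -0.54203056],
       [-0.45727134,  0.29104825, -0.8403534 ]]), 't': array([-0.27444696, -0.36351669,  1.45757987])}
{'time': 0.1, 'joint_positions': array([-1.35310230e+00,  8.79272431e-02,  1.37210021e+00, -1.69310931e-05,
        1.68360819e+00, -1.03102757e-01]), 'qvel': array([-0.00014473, -0.00059587, -0.00366158, -0.00021215, -0.00057115,
       -0.00034373]), 'joint_torque': array([ 1.32993726e-03, -3.41252124e+01, -3.03302085e+01,  7.18546193e-02,
        3.04128451e-02, -9.17011243e-05]), 'tool_pos': array([ 0.17331957, -0.521507  ,  0.22939743]), 'ee_rot': array([-3.13955878e+00, -1.93526808e-04,  3.20794694e-01]), 'wrist_force': array([-0.19770765,  0.63103133,  0.85279711]), 'wrist_torque': array([ 0.01848128, -0.0260235 , -0.0162131 ]), 'finger_force': 0.0, 'width': 0.09408064100458974}
h.py
pics
```

View pics/top0.png

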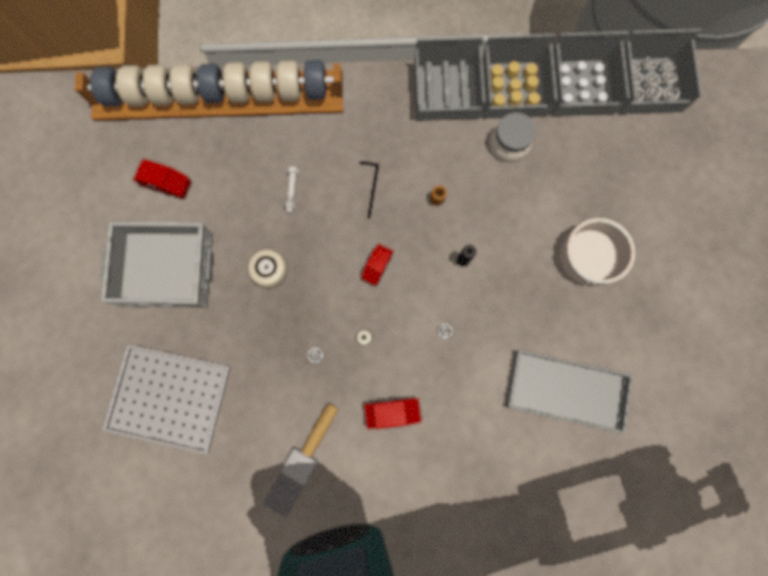

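View pics/sc0.png

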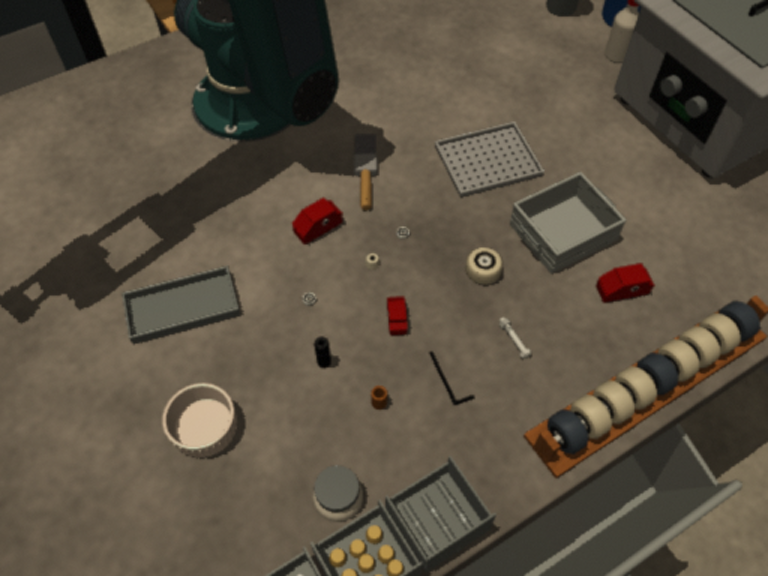

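The top view (1.5x) shows three red brakes at (163,178), (377,264) and (392,413). The middle one looks smallest. The bearings look like (315,355) and (445,331), with a cream spacer at (364,338) that isn't part of the job. The kingpin is at (291,190), sleeve (438,194), socket (466,255), ramekin (597,252), bin (157,264), drying tray (167,398) and kingpin tray (567,390). Next is one enlarged crop plus measurements.

Run:
```python
from h import *
im,m=load('top0'); save(im,'crop1',(80,95,330,295),3)
hsv=cv2.cvtColor(im,cv2.COLOR_RGB2HSV)
mask=(((hsv[...,0]<6)|(hsv[...,0]>174))&(hsv[...,1]>180)&(hsv[...,2]>70)).astype(np.uint8)
n,l,s,c=cv2.connectedComponentsWithStats(mask)
for i in range(1,n):
    if s[i,4]<60: continue
    pts=np.argwhere(l==i)[:,::-1]
    w=np.array([pix2w(m,u,v,0.018)[:2] for u,v in pts],np.float32)*1000
    r=cv2.minAreaRect(w); print('red',c[i],s[i,4],r)
P={'bearA':(315,355,.0035),'bearB':(445,331,.0035),'spacer':(364,338,.007),'kp_end1':(292,168,.008),'kp_end2':(290,211,.008),'sleeve':(438,190,.036),'socktop':(470,248,.063),'ramrim':(600,250,.045),
'dt1':(128,347,.013),'dt2':(228,368,.013),'dt3':(207,453,.013),'dt4':(105,431,.013),
'kt1':(516,351,.021),'kt2':(629,377,.021),'kt3':(624,429,.021),'kt4':(506,406,.021),
'b1':(108,224,.057),'b2':(205,222,.057),'b3':(204,306,.057),'b4':(103,303,.057)}
for k,(u,v,z) in P.items(): print(k,(pix2w(m,u/1.5,v/1.5,z)*1000).round())
```

```text
red [107.92816635 118.62759924] 529 ((719.048583984375, 320.85809326171875), (87.78439331054688, 40.263946533203125), 68.3127670288086)
red [250.50357143 176.04285714] 280 ((568.0068969726562, -17.983280181884766), (27.212175369262695, 58.3885612487793), 62.23689651489258)
red [261.16197183 275.1584507 ] 568 ((342.7316589355469, -35.59963607788086), (35.52254104614258, 78.60548400878906), 5.026385307312012)
bearA [431.  79.   3.]
bearB [ 463. -122.    3.]
spacer [455.   3.   7.]
kp_end1 [733. 114.   8.]
kp_end2 [661. 117.   8.]
sleeve [ 678. -118.   36.]
socktop [ 578. -157.   63.]
ramrim [ 574. -353.   45.]
dt1 [450. 364.  13.]
dt2 [415. 210.  13.]
dt3 [292. 238.  13.]
dt4 [327. 391.  13.]
kt1 [ 428. -224.   21.]
kt2 [ 386. -387.   21.]
kt3 [ 312. -371.   21.]
kt4 [ 349. -203.   21.]
b1 [633. 384.  57.]
b2 [631. 237.  57.]
b3 [504. 235.  57.]
b4 [512. 384.  57.]
```

View pics/crop1.png

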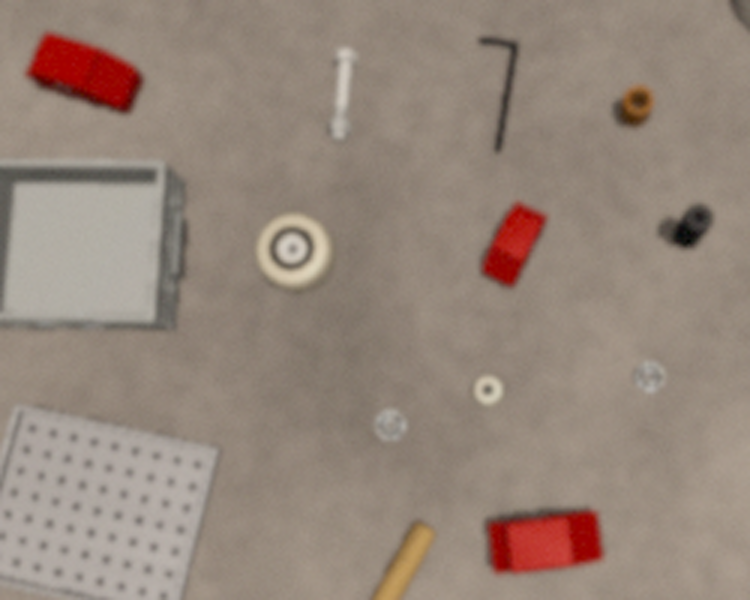

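The three brake-like things measure 88 mm, 58 mm and 79 mm long. The one at top (377,264) is about 58 x 27 mm, so it is the 62 x 28 mm heel brake and the smallest. The chromed rings at crop (390,425) and (649,376) are the bearings; the cream one at (488,390) is a spacer. I'll start with the bearing near (463,-122).

Request:
send_rows(rows=[[24, 33, -6, 0, 0, 0], [24, 33, -6, 0, 0, 0], [24, 33, -6, 0, 0, 0], [24, 33, -6, 0, 0, 0], [24, 33, -6, 0, 0, 0], [24, 33, -6, 0, 0, 0], [24, 33, -6, 0, 0, 0], [24, 33, -6, 0, 0, 0]], grip=44)

```text
time: 0.77
tool_pos: [0.3659, -0.256, 0.1819]
ee_rot: [-3.141, 0.0, 0.32]
wrist_force: [0.4, -0.1, 0.0]
width: 0.0455
finger_force: 0.0
```

Request:
send_rows(rows=[[24, 33, -6, 0, 0, 0], [24, 33, -6, 0, 0, 0], [24, 33, -6, 0, 0, 0], [24, 33, -6, 0, 0, 0], [0, 0, 0, 0, 0, 0]])

```text
time: 1.18
tool_pos: [0.4633, -0.1198, 0.1566]
ee_rot: [-3.137, -0.0, 0.329]
wrist_force: [-1.8, -0.5, 0.1]
width: 0.0443
finger_force: 0.0
```

Run:
```python
from h import *
o=sensors.get_obs(); print(o['time'],o['tool_pos'],o['ee_rot'],o['joint_positions'],o['width'])
im,m=snap('wrist','w1',None,1.2)
print(m['vertical_fov'],w2pix(m,(.463,-.122,.0035)), -m['R'].T@m['t'])
```

```text
1.1833 [ 0.46332656 -0.11975734  0.15659854] [-3.13692118e+00 -2.78177413e-04  3.29277623e-01] [-0.37405292 -0.0441464   1.65156575  0.00374494  1.53698272  0.86733327] 0.04426723328609263
70.28276717942634 (np.float64(257.0150014081441), np.float64(184.3075368324396)) [ 0.52587155 -0.09863384  0.31002582]
```

View pics/w1.png

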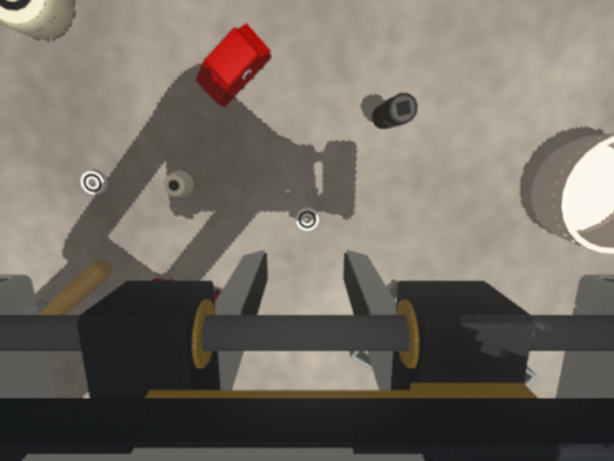

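The wrist view shows bearing B at (307,219) and bearing A at (92,182). The brake is at (234,64), the socket at (403,108) and the ramekin is cut off at the right. B agrees with the prediction to within 2 px. I'll refine these positions and descend.

Run:
```python
from h import *
im,m=load('w1')
for k,u,v,z in [('B',307,219,.0035),('A',92,182,.0035),('sock',404,106,.063)]: print(k,(pix2w(m,u/1.2,v/1.2,z)*1000).round(1))
```

```text
B [ 464.6 -120.     3.5]
A [432.7  81.7   3.5]
sock [ 576.8 -154.5   63. ]
```

Request:
send_rows(rows=[[0, -1, -40, 0, 0, 0], [0, -1, -40, 0, 0, 0], [0, 0, -24, 0, 0, 0], [0, 0, 0, 0, 0, 0]])

```text
time: 1.57
tool_pos: [0.4561, -0.1273, 0.0483]
ee_rot: [-3.134, 0.011, 0.319]
wrist_force: [-0.9, -0.3, 0.1]
width: 0.0439
finger_force: 0.0
```

Request:
send_rows(rows=[[0, 0, 0, 0, 0, 0], [0, 0, 0, 0, 0, 0]])

```text
time: 1.73
tool_pos: [0.4623, -0.1293, 0.0564]
ee_rot: [3.139, -0.002, 0.319]
wrist_force: [0.8, -0.6, 1.1]
width: 0.0444
finger_force: 0.0
```

Request:
send_rows(rows=[[1, 4, -8, 0, 0, 0], [1, 4, -8, 0, 0, 0], [0, 0, -6, 0, 0, 0], [0, 0, -3, 0, 0, 0], [0, 0, 0, 0, 0, 0], [0, 0, 0, 0, 0, 0]])

```text
time: 2.23
tool_pos: [0.4633, -0.1198, 0.0293]
ee_rot: [-3.141, 0.001, 0.321]
wrist_force: [0.2, -0.3, -0.1]
width: 0.0438
finger_force: 0.0
```

Request:
send_rows(rows=[[0, 0, -2.5, 0, 0, 0], [0, 0, 0, 0, 0, 0]])

```text
time: 2.4
tool_pos: [0.4634, -0.12, 0.0269]
ee_rot: [3.141, 0.0, 0.321]
wrist_force: [-0.1, -0.2, 0.5]
width: 0.0437
finger_force: 0.0
```

Request:
send_rows(rows=[[0, 0, 0, 0, 0, 0], [0, 0, 0, 0, 0, 0], [0, 0, 0, 0, 0, 0], [0, 0, 0, 0, 0, 0], [0, 0, 0, 0, 0, 0]], grip=10)

```text
time: 2.82
tool_pos: [0.4635, -0.12, 0.0271]
ee_rot: [3.141, -0.0, 0.321]
wrist_force: [0.2, 0.6, 0.7]
width: 0.0204
finger_force: 30.0
```

Request:
send_rows(rows=[[0, 0, 15, 0, 0, 0], [0, 0, 30, 0, 0, 0], [-6, 25, 5, 0, 0, 0], [-9, 35, 0, 0, 0, 0], [-9, 35, 0, 0, 0, 0], [-9, 35, 0, 0, 0, 0], [-9, 35, 0, 0, 0, 0], [-9, 35, 0, 0, 0, 0]])

```text
time: 3.48
tool_pos: [0.4118, 0.0814, 0.0772]
ee_rot: [3.141, -0.001, 0.32]
wrist_force: [0.5, 0.1, -0.1]
width: 0.0201
finger_force: 30.0
```

Request:
send_rows(rows=[[-9, 35, 0, 0, 0, 0], [-9, 35, 0, 0, 0, 0], [-9, 35, 0, 0, 0, 0], [-9, 35, 0, 0, 0, 0], [-9, 30, 0, 0, 0, 0], [-4, 17, 0, 0, 0, 0], [0, 0, 0, 0, 0, 0], [0, 0, 0, 0, 0, 0]])

```text
time: 4.15
tool_pos: [0.3631, 0.2674, 0.0769]
ee_rot: [3.141, 0.0, 0.323]
wrist_force: [-0.9, 0.1, -0.1]
width: 0.0204
finger_force: 30.0
```

Request:
send_rows(rows=[[0, 0, -15, 0, 0, 0], [0, 0, -15, 0, 0, 0], [0, 0, -10, 0, 0, 0], [0, 0, -4, 0, 0, 0], [0, 0, -2, 0, 0, 0], [0, 0, 0, 0, 0, 0], [0, 0, 0, 0, 0, 0]])

```text
time: 4.73
tool_pos: [0.3641, 0.267, 0.0316]
ee_rot: [-3.142, -0.001, 0.32]
wrist_force: [0.0, 0.2, -1.0]
width: 0.0205
finger_force: 30.0
```

Now I'll release, lift, and go to bearing A at (432,80).

Request:
send_rows(rows=[[0, 0, -1, 0, 0, 0], [0, 0, 0, 0, 0, 0], [0, 0, 0, 0, 0, 0], [0, 0, 0, 0, 0, 0]], grip=40)

```text
time: 5.07
tool_pos: [0.3636, 0.2672, 0.0303]
ee_rot: [-3.142, -0.001, 0.321]
wrist_force: [0.4, 0.2, -0.4]
width: 0.0399
finger_force: 0.0
```

Request:
send_rows(rows=[[0, 0, 15, 0, 0, 0], [0, 0, 30, 0, 0, 0], [11, -30, 0, 0, 0, 0], [11, -30, 0, 0, 0, 0], [11, -30, 0, 0, 0, 0], [11, -30, 0, 0, 0, 0], [11, -30, 0, 0, 0, 0], [11, -30, 0, 0, 0, 0]])

```text
time: 5.73
tool_pos: [0.4298, 0.0857, 0.0753]
ee_rot: [3.141, -0.001, 0.321]
wrist_force: [0.1, -0.8, 0.0]
width: 0.04
finger_force: 0.0
```

Request:
send_rows(rows=[[2, -7, -10, 0, 0, 0], [0, 0, -15, 0, 0, 0], [0, 0, -13, 0, 0, 0], [0, 0, -5, 0, 0, 0], [0, 0, 0, 0, 0, 0], [0, 0, 0, 0, 0, 0]])

```text
time: 6.23
tool_pos: [0.4312, 0.0805, 0.0319]
ee_rot: [-3.141, 0.001, 0.322]
wrist_force: [0.2, -1.0, 0.3]
width: 0.04
finger_force: 0.0
```

Request:
send_rows(rows=[[1, 0, -5, 0, 0, 0], [0, 0, 0, 0, 0, 0], [0, 0, 0, 0, 0, 0]])

```text
time: 6.48
tool_pos: [0.4326, 0.0803, 0.0273]
ee_rot: [3.141, -0.001, 0.321]
wrist_force: [-0.4, -0.5, 0.7]
width: 0.0398
finger_force: 0.0
```

Request:
send_rows(rows=[[0, 0, 0, 0, 0, 0], [0, 0, 0, 0, 0, 0], [0, 0, 0, 0, 0, 0], [0, 0, 0, 0, 0, 0], [0, 0, 0, 0, 0, 0]], grip=10)

```text
time: 6.9
tool_pos: [0.4326, 0.0801, 0.0272]
ee_rot: [3.141, -0.0, 0.321]
wrist_force: [-0.3, 0.2, 0.0]
width: 0.0205
finger_force: 30.0
```

Request:
send_rows(rows=[[0, 0, 15, 0, 0, 0], [0, 0, 30, 0, 0, 0], [-7, 32, 5, 0, 0, 0], [-7, 32, 0, 0, 0, 0], [-7, 32, 0, 0, 0, 0], [-7, 32, 0, 0, 0, 0], [-7, 32, 0, 0, 0, 0], [-7, 32, 0, 0, 0, 0]])

```text
time: 7.57
tool_pos: [0.3898, 0.2735, 0.0771]
ee_rot: [3.141, -0.0, 0.321]
wrist_force: [-0.3, -1.0, -0.3]
width: 0.0204
finger_force: 30.0
```

Request:
send_rows(rows=[[-7, 32, 0, 0, 0, 0], [-4, 31, 0, 0, 0, 0], [0, 0, -10, 0, 0, 0], [0, 0, -15, 0, 0, 0], [0, 0, -12, 0, 0, 0], [0, 0, -6, 0, 0, 0], [0, 0, -3, 0, 0, 0], [0, 0, 0, 0, 0, 0]])

```text
time: 8.23
tool_pos: [0.3793, 0.3341, 0.0307]
ee_rot: [3.141, 0.001, 0.32]
wrist_force: [0.5, 0.3, -0.9]
width: 0.0202
finger_force: 30.0
```

Request:
send_rows(rows=[[0, 0, 0, 0, 0, 0], [0, 0, 0, 0, 0, 0]])

```text
time: 8.4
tool_pos: [0.3799, 0.3347, 0.0312]
ee_rot: [-3.142, -0.001, 0.32]
wrist_force: [-0.4, 0.8, -0.6]
width: 0.0204
finger_force: 30.0
```

Request:
send_rows(rows=[[0, 0, -1, 0, 0, 0], [0, 0, 0, 0, 0, 0], [0, 0, 0, 0, 0, 0], [0, 0, 0, 0, 0, 0]], grip=40)

```text
time: 8.73
tool_pos: [0.3795, 0.335, 0.03]
ee_rot: [3.142, -0.0, 0.321]
wrist_force: [-0.9, 0.8, -0.2]
width: 0.0392
finger_force: 0.0
```

Request:
send_rows(rows=[[0, 0, 20, 0, 0, 0], [0, 0, 38, 0, 0, 0], [0, 0, 38, 0, 0, 0], [15, -25, 25, 0, 0, -0.113], [29, -27, 0, 0, 0, -0.113], [29, -27, 0, 0, 0, -0.113], [29, -27, 0, 0, 0, 0], [29, -27, 0, 0, 0, 0]])

```text
time: 9.4
tool_pos: [0.5116, 0.2009, 0.1516]
ee_rot: [-3.141, -0.001, -0.018]
wrist_force: [0.1, 1.1, 0.2]
width: 0.0398
finger_force: 0.0
```

Request:
send_rows(rows=[[29, -27, 0, 0, 0, 0], [29, -27, 0, 0, 0, 0], [29, -27, 0, 0, 0, 0], [15, -10, 0, 0, 0, 0], [0, 0, 0, 0, 0, 0], [0, 0, 0, 0, 0, 0]])

```text
time: 9.9
tool_pos: [0.6125, 0.1105, 0.1503]
ee_rot: [-3.141, 0.002, -0.02]
wrist_force: [0.1, -0.1, 0.8]
width: 0.0399
finger_force: 0.0
```

Run:
```python
from h import *
o=sensors.get_obs(); print(o['time'],o['tool_pos'],o['ee_rot'],o['width'])
im,m=snap('wrist','w2',None,1.2)
```

```text
9.9 [0.61254142 0.11049106 0.15033139] [-3.14125016e+00  1.50459101e-03 -1.98243619e-02] 0.039903388001703434
```

View pics/w2.png

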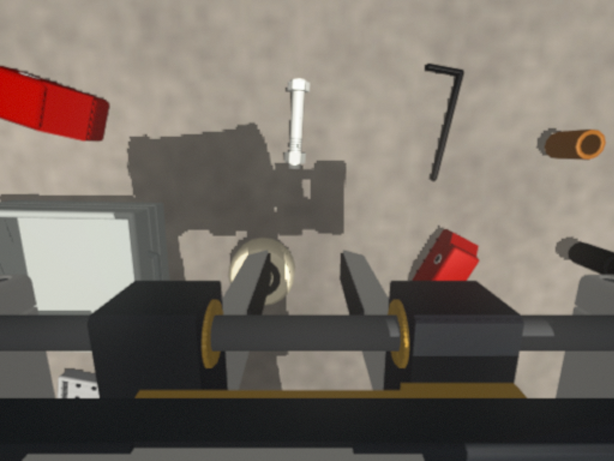

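The wrist view shows the kingpin with its head at (299,84) at the far end and the nut end at (294,165). The sleeve top is at (590,144).

Run:
```python
from h import *
im,m=load('w2')
for k,u,v,z in [('head',300,82,.012),('end',294,166,.008),('mid',297,123,.008),('sleeve',590,144,.036)]: print(k,(pix2w(m,u/1.2,v/1.2,z)*1000).round(1))
```

```text
head [732.6 113.   12. ]
end [663.8 120.    8. ]
mid [700.4 116.4   8. ]
sleeve [ 677.9 -116.2   36. ]
```

Request:
send_rows(rows=[[25, 2, -20, 0, 0, -0.08], [35, 2, -20, 0, 0, 0], [26, 2, -30, 0, 0, 0], [0, 0, -25, 0, 0, 0], [0, 0, -15, 0, 0, 0], [0, 0, -8, 0, 0, 0], [0, 0, 0, 0, 0, 0], [0, 0, 0, 0, 0, 0]])

```text
time: 10.62
tool_pos: [0.6979, 0.1182, 0.0339]
ee_rot: [-3.141, -0.0, -0.097]
wrist_force: [-0.1, 0.1, 0.1]
width: 0.04
finger_force: 0.0
```

Request:
send_rows(rows=[[1, -1.5, -6.5, 0, 0, 0], [0, 0, 0, 0, 0, 0], [0, 0, 0, 0, 0, 0]])

```text
time: 10.87
tool_pos: [0.6998, 0.1156, 0.0278]
ee_rot: [-3.141, -0.002, -0.098]
wrist_force: [-0.6, -0.4, -0.3]
width: 0.0397
finger_force: 0.0
```

Request:
send_rows(rows=[[0, 0, 0, 0, 0, 0], [0, 0, 0, 0, 0, 0], [0, 0, 0, 0, 0, 0], [0, 0, 0, 0, 0, 0], [0, 0, 0, 0, 0, 0], [0, 0, 0, 0, 0, 0]], grip=3)

```text
time: 11.37
tool_pos: [0.6995, 0.1155, 0.0266]
ee_rot: [3.142, -0.0, -0.098]
wrist_force: [0.3, -0.2, -0.5]
width: 0.009
finger_force: 30.0
```

Request:
send_rows(rows=[[0, 0, 12, 0, 0, 0], [0, 0, 30, 0, 0, 0], [0, 0, 35, 0, 0, 0], [-10, -15, 25, 0, 0, 0.06], [-25, -30, 0, 0, 0, 0.11], [-25, -30, 0, 0, 0, 0.11], [-25, -30, 0, 0, 0, 0.11], [-25, -30, 0, 0, 0, 0.11]])

```text
time: 12.03
tool_pos: [0.5884, -0.0205, 0.1297]
ee_rot: [3.141, -0.001, 0.408]
wrist_force: [0.2, -0.8, -0.7]
width: 0.009
finger_force: 30.0
```

Request:
send_rows(rows=[[-25, -32, 0, 0, 0, 0.12], [-25, -32, 0, 0, 0, 0.12], [-25, -32, 0, 0, 0, 0.12], [-25, -32, 0, 0, 0, 0.12], [-25, -32, 0, 0, 0, 0.12], [-25, -32, 0, 0, 0, 0.12], [-25, -32, 0, 0, 0, 0.11], [-25, -32, 0, 0, 0, 0.1]])

```text
time: 12.7
tool_pos: [0.3975, -0.2658, 0.1298]
ee_rot: [3.14, 0.001, 1.296]
wrist_force: [1.2, -0.2, -0.8]
width: 0.0091
finger_force: 30.0
```

Request:
send_rows(rows=[[-15, -18, -20, 0, 0, 0], [-5, -4, -20, 0, 0, 0], [0, 0, 0, 0, 0, 0], [0, 0, 0, 0, 0, 0]])

```text
time: 13.03
tool_pos: [0.3778, -0.2863, 0.0884]
ee_rot: [-3.14, -0.001, 1.289]
wrist_force: [0.7, 0.2, -0.3]
width: 0.0087
finger_force: 30.0
```

Run:
```python
from h import *
o=sensors.get_obs(); print(o['time'],o['tool_pos'],o['ee_rot'],o['width'])
im,m=snap('top','top1',(60,90,460,340),1.9)
```

```text
13.0333 [ 0.37784403 -0.28634627  0.08836566] [-3.14014731e+00 -1.35980692e-03  1.28922116e+00] 0.008668135398673105
```

View pics/top1.png

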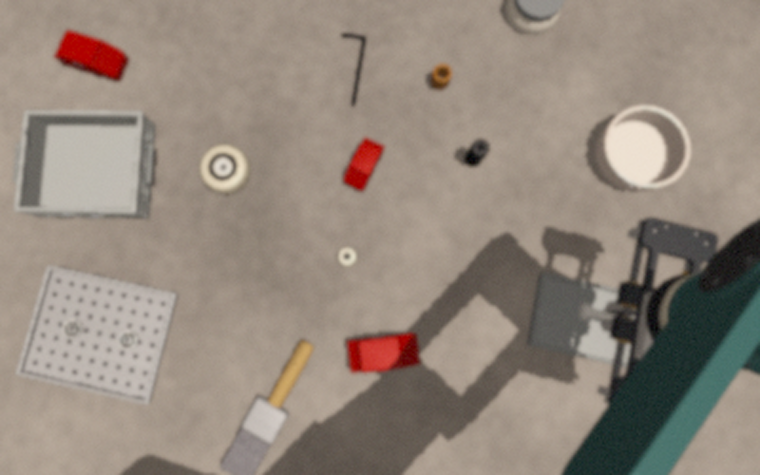

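The bearings lie in the drying tray at (73,329) and (128,340). The kingpin is held over the kingpin tray.

Request:
send_rows(rows=[[-5, -5, -10, 0, 0, 0.04], [-4, -4, -15, 0, 0, 0], [0, 0, -14, 0, 0, 0], [0, 0, -10, 0, 0, 0], [0, 0, -5, 0, 0, 0], [0, 0, -3, 0, 0, 0], [0, 0, 0, 0, 0, 0], [0, 0, 0, 0, 0, 0]])

```text
time: 13.75
tool_pos: [0.3702, -0.2959, 0.0323]
ee_rot: [3.14, 0.001, 1.331]
wrist_force: [0.8, -1.0, -0.1]
width: 0.009
finger_force: 30.0
```

Request:
send_rows(rows=[[0, 0, -2, 0, 0, 0], [0, 0, 0, 0, 0, 0], [0, 0, 0, 0, 0, 0], [0, 0, 0, 0, 0, 0]], grip=30)

```text
time: 14.08
tool_pos: [0.3697, -0.296, 0.0299]
ee_rot: [3.141, 0.0, 1.33]
wrist_force: [0.6, 0.1, 0.1]
width: 0.0291
finger_force: 0.0
```

Request:
send_rows(rows=[[0, 0, 20, 0, 0, 0], [0, 0, 38, 0, 0, 0], [0, 0, 40, 0, 0, 0], [18, 10, 30, 0, 0, 0], [34, 20, 0, 0, 0, 0], [34, 20, 0, 0, 0, 0], [34, 20, 0, 0, 0, 0], [34, 20, 0, 0, 0, 0]], grip=45)

```text
time: 14.75
tool_pos: [0.525, -0.2049, 0.1583]
ee_rot: [3.14, 0.0, 1.33]
wrist_force: [0.2, -1.4, -0.5]
width: 0.045
finger_force: 0.0
```

Request:
send_rows(rows=[[34, 20, 0, 0, 0, 0], [34, 20, 0, 0, 0, 0], [34, 20, 0, 0, 0, 0], [34, 20, 0, 0, 0, 0], [18, 9, 0, 0, 0, 0], [0, 0, 0, 0, 0, 0], [0, 0, 0, 0, 0, 0]])

```text
time: 15.33
tool_pos: [0.6778, -0.1161, 0.1566]
ee_rot: [-3.14, 0.001, 1.332]
wrist_force: [-0.1, -1.4, 0.4]
width: 0.0446
finger_force: 0.0
```

Request:
send_rows(rows=[[0, -1, -20, 0, 0, 0], [0, 0, -30, 0, 0, 0], [0, 0, -30, 0, 0, 0], [0, 0, -20, 0, 0, 0], [0, 0, -15, 0, 0, 0], [0, 0, -8, 0, 0, 0], [0, 0, 0, 0, 0, 0], [0, 0, 0, 0, 0, 0]])

```text
time: 16.0
tool_pos: [0.6771, -0.1186, 0.0353]
ee_rot: [3.141, 0.0, 1.329]
wrist_force: [-0.2, -0.7, 0.6]
width: 0.0453
finger_force: 0.0
```

Request:
send_rows(rows=[[0, 0, 0, 0, 0, 0], [0, 0, 0, 0, 0, 0], [0, 0, 0, 0, 0, 0], [0, 0, 0, 0, 0, 0], [0, 0, 0, 0, 0, 0]], grip=12)

```text
time: 16.42
tool_pos: [0.6782, -0.1179, 0.036]
ee_rot: [3.139, 0.0, 1.331]
wrist_force: [0.1, 0.0, 2.3]
width: 0.0236
finger_force: 30.0
```

Request:
send_rows(rows=[[0, 0, 15, 0, 0, 0], [0, 0, 30, 0, 0, 0], [0, 0, 35, 0, 0, 0], [0, 0, 20, 0, 0, 0], [-7, -17, 0, 0, 0, 0], [-14, -32, 0, 0, 0, 0], [-14, -32, 0, 0, 0, 0], [-14, -32, 0, 0, 0, 0]])

```text
time: 17.08
tool_pos: [0.628, -0.2312, 0.1345]
ee_rot: [-3.142, 0.0, 1.332]
wrist_force: [0.4, -0.0, -1.2]
width: 0.0236
finger_force: 30.0
```

Run:
```python
from h import *
im,m=load('top0')
a=np.linspace(0,2*np.pi,60)
g=cv2.GaussianBlur(cv2.cvtColor(im,cv2.COLOR_RGB2GRAY),(0,0),0.7).astype(np.float32)
best=[]
for x in np.arange(.56,.59,.001):
  for y in np.arange(-.37,-.335,.001):
    s=0
    p=np.array([w2pix(m,(x+.0475*np.cos(t),y+.0475*np.sin(t),.045)) for t in a],np.float32)
    s=cv2.remap(g,p[None,:,0],p[None,:,1],cv2.INTER_LINEAR).mean()
    best.append((s,x,y))
best.sort(reverse=True); print(np.round(best[:6],3), best[-1])
save(im,'ram',(350,130,450,230),4)
v=im.copy(); s,x,y=best[0]
v=cv2.resize(im[130:230,350:450],None,fx=5,fy=5)
for t in a:
  u,w=w2pix(m,(x+.0475*np.cos(t),y+.0475*np.sin(t),.045)); cv2.circle(v,(int((u-349.5)*5),int((w-129.5)*5)),1,(255,0,0),-1)
save(v,'ram')
```

```text
[[187.796   0.574  -0.356]
 [187.725   0.575  -0.356]
 [187.416   0.574  -0.355]
 [187.216   0.575  -0.355]
 [186.75    0.575  -0.357]
 [186.682   0.574  -0.357]] (np.float32(111.727036), np.float64(0.5680000000000001), np.float64(-0.33599999999999997))
```

View pics/ram.png

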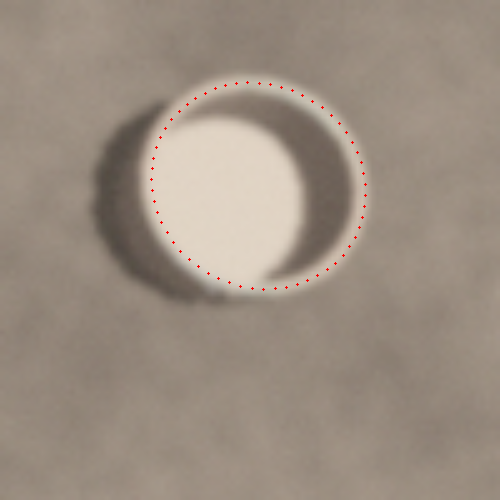

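The rim fit matches the image, putting the ramekin centre at (574,-355).

Request:
send_rows(rows=[[-14, -31, 0, 0, 0, 0], [-14, -31, 0, 0, 0, 0], [-14, -31, 0, 0, 0, 0], [-12, -30, 0, 0, 0, 0], [0, 0, 0, 0, 0, 0], [0, 0, 0, 0, 0, 0]])

```text
time: 17.58
tool_pos: [0.5735, -0.3554, 0.134]
ee_rot: [-3.141, -0.001, 1.327]
wrist_force: [-0.3, 1.2, -1.2]
width: 0.0233
finger_force: 30.0
```

Request:
send_rows(rows=[[0, 0, -15, 0, 0, 0], [0, 0, -25, 0, 0, 0], [0, 0, -20, 0, 0, 0], [0, 0, -15, 0, 0, 0], [0, 0, -9, 0, 0, 0], [0, 0, -5, 0, 0, 0], [0, 0, 0, 0, 0, 0], [0, 0, 0, 0, 0, 0]])

```text
time: 18.25
tool_pos: [0.5752, -0.3535, 0.0463]
ee_rot: [3.14, 0.0, 1.331]
wrist_force: [-0.8, -0.4, -0.7]
width: 0.0234
finger_force: 30.0
```

Request:
send_rows(rows=[[0, 0, -3, 0, 0, 0], [0, 0, -1, 0, 0, 0], [0, 0, 0, 0, 0, 0], [0, 0, 0, 0, 0, 0]])

```text
time: 18.58
tool_pos: [0.5747, -0.3539, 0.0421]
ee_rot: [3.141, 0.0, 1.33]
wrist_force: [-0.1, 0.4, -1.4]
width: 0.0235
finger_force: 30.0
```

Request:
send_rows(rows=[[0, 0, 0, 0, 0, 0], [0, 0, 0, 0, 0, 0], [0, 0, 0, 0, 0, 0], [0, 0, 0, 0, 0, 0]], grip=36)

```text
time: 18.92
tool_pos: [0.5746, -0.3539, 0.0419]
ee_rot: [3.141, 0.0, 1.33]
wrist_force: [0.2, 0.9, -0.1]
width: 0.0359
finger_force: 0.0
```

Request:
send_rows(rows=[[0, 0, 10, 0, 0, 0], [0, 0, 25, 0, 0, 0], [0, 0, 35, 0, 0, 0], [0, 0, 35, 0, 0, 0], [0, 0, 20, 0, 0, 0], [0, 0, 0, 0, 0, 0]])

```text
time: 19.42
tool_pos: [0.5771, -0.3556, 0.1755]
ee_rot: [3.129, 0.005, 1.331]
wrist_force: [-0.5, -0.0, 0.8]
width: 0.0358
finger_force: 0.0
```

Request:
send_rows(rows=[[0, 20, 0, 0, 0, 0.08], [0, 37, 0, 0, 0, 0.12], [0, 37, 0, 0, 0, 0.12], [0, 37, 0, 0, 0, 0.12], [0, 37, 0, 0, 0, 0.12], [-1, 37, 0, 0, 0, 0.12], [-2, 37, 0, 0, 0, 0.12], [-3, 37, 0, 0, 0, 0.12]], grip=60)

```text
time: 20.08
tool_pos: [0.5677, -0.0729, 0.1658]
ee_rot: [-3.141, -0.001, 2.256]
wrist_force: [0.4, 0.3, 0.0]
width: 0.06
finger_force: 0.0
```

Run:
```python
from h import *
from scipy.optimize import minimize
P=np.array([(a,b,z) for b in(-14,14) for a,z in((-31,0),(31,0),(31,18),(-31,18),(18,36),(-18,36))])/1000
for fn,seed in(('top0',(250,176)),('w1',(195,53))):
    im,m=load(fn); hsv=cv2.cvtColor(im,cv2.COLOR_RGB2HSV)
    mk=(((hsv[...,0]<8)|(hsv[...,0]>172))&(hsv[...,1]>130)).astype(np.uint8)
    n,l,s,c=cv2.connectedComponentsWithStats(mk); M=cv2.morphologyEx((l==l[seed[1],seed[0]]).astype(np.uint8),cv2.MORPH_CLOSE,np.ones((5,5)))
    S=8; M8=cv2.resize(M,None,fx=S,fy=S,interpolation=cv2.INTER_NEAREST)
    def f(q):
        x,y,a=q[0]/100,q[1]/100,q[2]/10; ca,sa=np.cos(a),np.sin(a)
        p=np.array([w2pix(m,(x+ca*i-sa*j,y+sa*i+ca*j,k)) for i,j,k in P])
        h=cv2.convexHull(((p+.5)*S).astype(np.int32)); R=np.zeros_like(M8); cv2.fillConvexPoly(R,h,1)
        return 1-(R&M8).sum()/(R|M8).sum()
    r=minimize(f,(56.8,-1.8,-4.5),method='Nelder-Mead',options=dict(initial_simplex=np.array([[56.8,-1.8,-4.5],[57.8,-1.8,-4.5],[56.8,-.8,-4.5],[56.8,-1.8,-3]])))
    print(fn,r.x*[10,10,.1],r.fun)
```

```text
top0 [ 5.69371552e+02 -1.86878636e+01 -4.60349171e-01] 0.10545826409305892
w1 [ 5.70086582e+02 -1.84542131e+01 -4.64124077e-01] 0.10083739161420602
```

Request:
send_rows(rows=[[1, 14, 0, 0, 0, 0.107], [1, 14, -10, 0, 0, 0.107], [0, 14, -20, 0, 0, 0.107], [0, 12, -25, 0, 0, 0.107], [0, 0, -20, 0, 0, 0], [0, 0, 0, 0, 0, 0], [0, 0, 0, 0, 0, 0]])

```text
time: 20.67
tool_pos: [0.5691, -0.0205, 0.0899]
ee_rot: [-3.14, -0.004, 2.678]
wrist_force: [0.0, 0.5, 0.8]
width: 0.06
finger_force: 0.0
```

Request:
send_rows(rows=[[1, 1.5, -20, 0, 0, 0], [0, 0, -20, 0, 0, 0], [0, 0, -12, 0, 0, 0], [0, 0, -5, 0, 0, 0], [0, 0, 0, 0, 0, 0], [0, 0, 0, 0, 0, 0]])

```text
time: 21.17
tool_pos: [0.5722, -0.0196, 0.0356]
ee_rot: [3.141, 0.001, 2.678]
wrist_force: [-0.1, -0.1, -0.1]
width: 0.0598
finger_force: 0.0
```

Request:
send_rows(rows=[[0, 0, 0, 0, 0, 0], [0, 0, 0, 0, 0, 0], [0, 0, 0, 0, 0, 0], [0, 0, 0, 0, 0, 0], [0, 0, 0, 0, 0, 0]], grip=15)

```text
time: 21.58
tool_pos: [0.5718, -0.0192, 0.035]
ee_rot: [3.141, 0.001, 2.679]
wrist_force: [-0.3, 0.2, 0.6]
width: 0.0298
finger_force: 0.0
```

Request:
send_rows(rows=[[0, 0, 0, 0, 0, 0], [0, 0, 0, 0, 0, 0], [0, 0, 0, 0, 0, 0]])

```text
time: 21.83
tool_pos: [0.5717, -0.0193, 0.0349]
ee_rot: [3.141, 0.0, 2.679]
wrist_force: [-0.0, 0.4, 2.2]
width: 0.0276
finger_force: 29.9
```

Request:
send_rows(rows=[[0, 0, 15, 0, 0, 0], [0, 0, 30, 0, 0, 0], [0, 0, 35, 0, 0, 0], [0, 0, 35, 0, 0, 0], [0, 20, 5, 0, 0, 0], [0, 35, 0, 0, 0, 0.11], [0, 35, 0, 0, 0, 0.11], [0, 35, 0, 0, 0, 0.11]])

```text
time: 22.5
tool_pos: [0.5713, 0.1067, 0.1546]
ee_rot: [3.141, 0.0, 3.013]
wrist_force: [0.9, -1.0, -0.6]
width: 0.0277
finger_force: 29.9
```

Request:
send_rows(rows=[[0, 35, 0, 0, 0, 0.11], [0, 35, 0, 0, 0, 0], [0, 35, 0, 0, 0, 0], [0, 35, 0, 0, 0, 0], [-1, 35, 0, 0, 0, 0], [-1, 29, 0, 0, 0, 0], [0, 0, 0, 0, 0, 0], [0, 0, 0, 0, 0, 0]])

```text
time: 23.17
tool_pos: [0.5687, 0.3112, 0.1535]
ee_rot: [-3.141, -0.001, 3.122]
wrist_force: [-0.3, -1.1, -0.7]
width: 0.0279
finger_force: 29.9
```

Request:
send_rows(rows=[[0, 0, -20, 0, 0, 0], [0, 0, -30, 0, 0, 0], [0, 0, -25, 0, 0, 0], [0, 0, -18, 0, 0, 0], [0, 0, -12, 0, 0, 0], [0, 0, -6, 0, 0, 0], [0, 0, 0, 0, 0, 0], [0, 0, 0, 0, 0, 0]])

```text
time: 23.83
tool_pos: [0.5702, 0.3094, 0.0445]
ee_rot: [3.141, 0.001, 3.118]
wrist_force: [0.9, 0.6, -0.4]
width: 0.0279
finger_force: 29.9
```

Request:
send_rows(rows=[[0, 0, -2, 0, 0, 0], [0, 0, 0, 0, 0, 0], [0, 0, 0, 0, 0, 0]])

```text
time: 24.08
tool_pos: [0.5702, 0.31, 0.0429]
ee_rot: [3.141, 0.002, 3.119]
wrist_force: [0.4, 0.5, -1.0]
width: 0.0278
finger_force: 29.9
```

Request:
send_rows(rows=[[0, 0, 0, 0, 0, 0], [0, 0, 0, 0, 0, 0], [0, 0, 0, 0, 0, 0], [0, 0, 0, 0, 0, 0]], grip=44)

```text
time: 24.42
tool_pos: [0.5696, 0.3099, 0.0419]
ee_rot: [3.141, 0.0, 3.119]
wrist_force: [0.6, 0.3, 0.3]
width: 0.0437
finger_force: 0.0
```

Request:
send_rows(rows=[[0, 0, 15, 0, 0, 0], [0, 0, 30, 0, 0, 0], [0, 0, 35, 0, 0, 0], [0, 0, 40, 0, 0, 0], [-20, -30, 10, 0, 0, 0], [-24, -33, 0, 0, 0, 0], [-24, -33, 0, 0, 0, 0], [-24, -33, 0, 0, 0, 0]])

```text
time: 25.08
tool_pos: [0.4766, 0.1798, 0.1721]
ee_rot: [3.141, 0.001, 3.119]
wrist_force: [0.8, -0.6, 0.5]
width: 0.0443
finger_force: 0.0
```

Request:
send_rows(rows=[[-24, -33, 0, 0, 0, 0], [-24, -33, 0, 0, 0, 0], [-24, -33, 0, 0, 0, 0], [-24, -33, 0, 0, 0, 0], [-20, -33, 0, 0, 0, 0], [-20, -33, 0, 0, 0, 0], [0, 0, 0, 0, 0, 0], [0, 0, 0, 0, 0, 0]])

```text
time: 25.75
tool_pos: [0.3411, -0.0186, 0.172]
ee_rot: [3.142, 0.002, 3.113]
wrist_force: [-0.5, 0.9, -0.4]
width: 0.0439
finger_force: 0.0
```

Run:
```python
from h import *
a,m=snap('top','top2'); b,_=snap('scene','sc2')
save(a,'top2',(60,90,460,340),1.9); save(b,'sc2',(60,60,440,330),2)
```

```text
(no output)
```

View pics/top2.png

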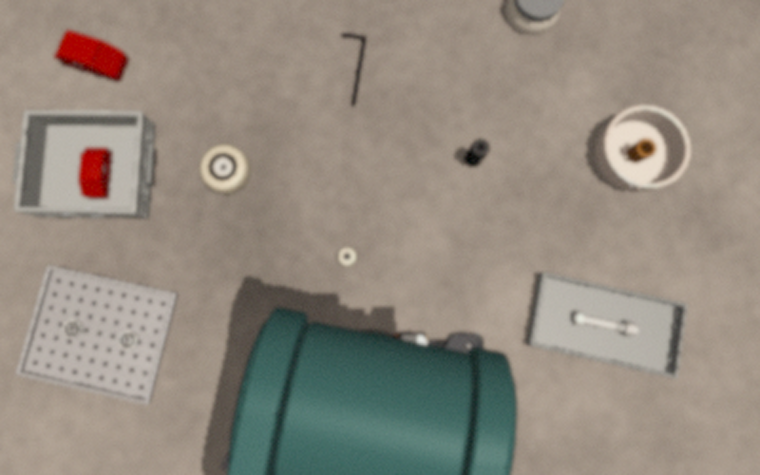

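View pics/sc2.png

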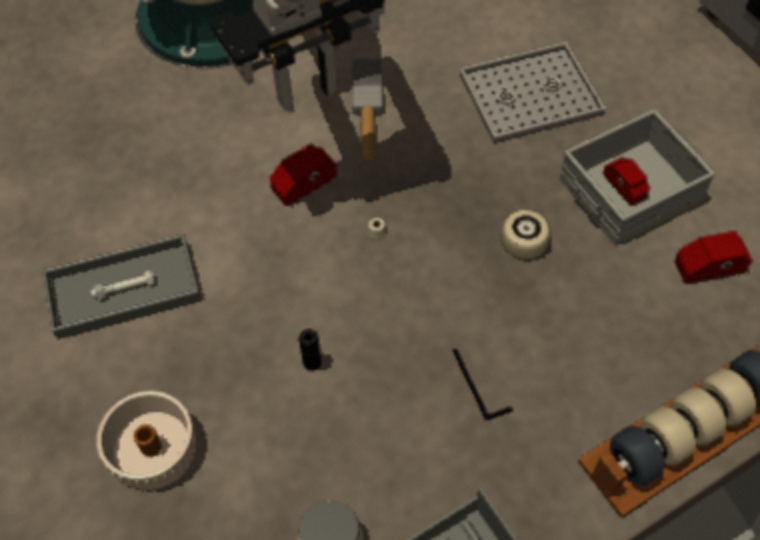

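The final views show every part in its place:
- **Bearings:** flat and apart in the drying tray, at (73,329) and (128,340).
- **Kingpin:** lengthwise in its tray, at (605,324).
- **Sleeve:** in the upright ramekin, at (641,150).
- **Brake:** in the bin, at (96,172).
- **Socket:** still standing, at (476,152).

The arm is clear of everything, so I'm handing in.

```bash
python3 -c "
from bench import ticket; print(ticket.close_job())"
```

```text
the job is handed in; nothing more can be done
None
```

The job is done and handed in at about 26 s: the final camera views show all five parts in their places, the socket still standing and the ramekin upright; the judge's verdict was not shown.

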